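Jack a noodle die out of its nest with the ratchet ejector

ROBOT

A 6-joint arm with a two-finger parallel gripper is mounted at the origin on the work surface. World frame = base frame: x ahead of the robot, y to its left, z up, the work surface at z = 0. Lengths are in m, angles in rad, forces in N, time in s.
With the tool pointing down it reaches from about 0.25 to 0.725 m from the base axis. Payload 4 kg.
Tool frame: the origin (TCP) lies midway between the tips of the shut fingers; the grasp point (between the pads) lies 19 mm behind it; z points along the fingers, y is the direction in which the jaws open and shut (so a half turn about z gives the same grasp; the last joint's range is limited). The gripper opens to 85 mm and grips with 20 to 120 N. Pads are 22 mm wide; open, the fingers measure 114 mm over their backs; the gripper's body (76 mm by 85 mm) begins 54 mm behind the grasp point. The pads swing forward as they close: fully open they stand 13 mm farther back than shut.
Start: joints at [-1.172, 0.241, 0.005, 1.335, 0, 1.571], TCP at [0.194, -0.461, 0.231] pointing down, gripper open.
Joint ranges: [-2.72, 2.72], [-1.05, 1.87], [-1.09, 1.28], [-1.99, 2.15], [-1.42, 1.44], [-3.14, 3.14]. Speed limits (rad/s): [2.79, 2.79, 3.14, 3.14, 3.14, 3.14].

INTERFACE

Orientations are given as a unit quaternion [x, y, z, w].
In Python, from workcell import get_obs, camera, camera_model, job_done, masks_of gives the robot as it stands.
- The arm moves only by the tool jog_arm, never from a script. Its argument "deltas" is a list that holds one entry, the list of rows, each a list of 7 numbers: the shift along the tool's x, y, z in mm, then the turn, a rotation vector about the tool's x, y, z in degrees, then the finger opening in mm, from 0 to 85.4. A call has 1 to 5 rows; each row shifts and turns the pose as measured when the row begins, along the tool's axes as they then stand; what a row does not reach is not made up. A row lasts 1/10 s, in which the tool goes at most 50 mm and 8.59 degrees, less where a joint would pass 70% of its speed; a pose out of reach is approached as far as the arm can. A call with a gripper value outside its range is refused whole. The fingers move at their own pace and stop on an object; the grip force is fixed at half the most. Time passes only in rows, so rows that do not move let the fingers close. It gives the time, the measured TCP pose, the force and the opening at its end, in the units of the state.
- get_obs(): the state, without advancing time (a new reading comes with each control period).
- camera(name): name is "scene" or "top" or "wrist"; returns the picture (400x640x3 uint8, red, green, blue); there is no depth.
- camera_model(name): a dict with "fovy" (degrees; the focal length in pixels is half the picture's height over the tangent of half this angle, whatever the lens; pixels are square), "cx", "cy" (the principal point, pixels), "k1" (the pictures are not rectified: a ray, as slopes to the right and down, at radius r is drawn at 1 + k1 r^2 times it, then the intrinsics apply), "pose" (4x4, takes a point from camera to world coordinates); the wrist camera has in their place "T_tool_cam" (4x4, takes a point from camera to tool coordinates, whose origin is the TCP and whose axes are the flange's). Camera axes: x right, y down, z forward; pixel columns grow to the right and rows downward; lengths in m; the calibration is good to about 2 mm. A picture is of the moment at which its call begins: read the wrist's pose just before it. camera_model takes no time and is no camera call.
- job_done(): hands the job in, once; it reports no verdict.
Trained networks look in the newest picture that a camera, given by its name, has taken for a name from the list of things; names that differ only in an ending like _2 or _b are one class to them, and where a whole thing is asked for, a point or a joint stands for the part that bears it (a point fixed in the world has none). Each returns a list of dicts, best first, with "conf" (0 to 1); they miss things now and then, are a little off and sometimes report something else, mostly with a low value. They report only what shows in the picture. A call takes as long as a camera call. They do not tell look-alikes from the thing itself.
- masks_of(target, camera): "pixels" (400x640 bool, what is visible of it) and "at" ([column, row] in pixels, amid what is visible of it).
The state is a dict: "clock": time; "joint_pos": joint angles; "joint_vel": joint speeds; "tau": joint torques, N m; "eef_pos": TCP position; "tool_rot": TCP orientation; "ft_force": force on the tool from outside, world axes, zero at the start; "ft_torque": the same for the moment, N m; "grip_width": finger opening in m.
Only numpy, scipy, OpenCV 4.12 (cv2) and the standard library are available. Lean on these libraries where they do the work, as an engineer would, in place of code of your own. Each camera call takes 0.05 s, during which the arm holds its last target. There are 200 camera calls.

TASK

Wind the ejector's black wing knob clockwise, regrasping as needed, until its sprung pawl holds the wheel with the yellow pointer at the red stud, and let go of the knob; it must not end at another stud. Then lift the brass die, now standing proud of its nest, and set it down gently, flat and slotted face up, in the shallow yellow tray, clear of the steel die there. Leave the steel die, the bowl, the brush, the jar and the measuring cup where they are, and let go at the end.

Things in the scene. Friction and masses are not known exactly. Their poses are not given: they have to be found in the camera images.
- stand: ejector stand, fixed: aluminium plate 150 x 285 x 12 mm. Origin under the plate; in its frame the wheel's vertical axis is at x 0, y +67.5 mm and the white die nest at x 0, y -67.5 mm: a block 84 x 84 mm, top 48 mm above the table, its round pocket 53 mm wide and 30 mm deep. A 16 mm knockout rod rises through the pocket's floor, driven by the wheel: 4 mm a tooth
- ratchet: steel ratchet wheel, 73 mm across, 15 teeth of 24 degrees, black wing knob on top. Origin on its vertical axis, at its underside 15 mm above the table. It winds clockwise seen from above (8 teeth at most) against a return spring of 0.03 to 0.1 N m. Let go between teeth it springs back to the last tooth caught; it can not be wound back
- pawl: green sprung pawl, 60 mm long, lying beside the wheel; origin on its pivot, 60 mm from the wheel's axis. It clicks in within 3 degrees past each tooth and holds the wheel, which settles back on that tooth when let go; leave it to its spring
- knob_grip (a point): grip point of the wing knob, on the wheel's axis, 66 mm above the table. The wing is an upright bar 16 mm thick and 48 mm long, from 39 to 85 mm above the table, its length along the direction of the pointer; below it is the wheel (27 mm) and a 26 mm hub up to 41 mm
- pointer_tip (a point): tip of the flat yellow pointer on the wheel, 50 mm from the axis, 29 mm above the table. When it is at a stud it points straight at it, the tip 12 mm from the stud's axis; the pawl then holds the wheel to within about a degree of that
- stud_red: red upright stud 10 mm across and 17 mm tall on the stand's plate, 62 mm from the wheel's axis, fixed; origin at the centre of its foot. The three studs (red, blue, white) stand 24 degrees apart, in any order, at 4, 5 and 6 teeth clockwise of the unwound pointer
- die: brass disc 50 mm across and 24 mm thick, 0.25 to 0.5 kg, slots on its top face; origin at the centre of its underside, z up out of the top face. At the start it is sunk in the nest with its underside 18 mm above the table and its top 6 mm below the nest's top; wound to the red stud it stands about 10, 14 or 18 mm proud (4, 5 or 6 teeth)
- tray: shallow yellow tray, fixed, 200 mm (x) by 250 mm (y) outside, 45 mm high, walls and floor 5 mm; origin under its centre
- spare_die: steel disc 50 mm across and 24 mm thick, 0.25 to 0.5 kg, slots on its top face; origin at the centre of its underside, z up out of the top face. It lies in the tray, towards the tray's -y end; leave it
- bowl: white bowl 110 mm across, 65 mm tall, beyond the stand; leave it
- brush: brush with a wooden handle, 200 mm long, lying left of the stand; leave it
- flour_jar: clear jar with a white lid, 80 mm across, 120 mm tall; leave it
- measure: clear measuring cup, 90 mm across, 130 mm tall; leave it
There are look-alikes about, which are no part of the job. What is shaped like the die but blue is not meant.

How it is judged:
On the way, in this order (a step that is already met when the one before it is completed fails the run):
1. the pawl holds the released wheel with the pointer at the red stud, the die still in the nest (horizontal distance between pointer_tip and stud_red below 0.0145 m and angular speed of ratchet below 0.1 rad/s and contact force between the fingers and ratchet below 0.3 N and horizontal distance between die and stand below 0.075 m and height (world z) of die below 0.05 m), for 0.3 s.
2. the die lies flat in the tray (x of die in the frame of tray between -0.075 and 0.075 m and y of die in the frame of tray between -0.1 and 0.1 m and z of die in the frame of tray below 0.009 m and angle between die's own z axis and vertical below 0.12 rad and horizontal distance between die and spare_die above 0.0515 m), for 0.2 s.
At the end, for the whole second after the job is handed in: the wheel is at rest with the pointer's tip within 14.5 mm of the red stud's axis (about 8 degrees either way), held by the pawl; the brass die lies flat (within 0.12 rad), slotted face up, on the floor of the yellow tray, not touching the steel die, at rest and released (all of step 2 and horizontal distance between pointer_tip and stud_red below 0.0145 m and angular speed of ratchet below 0.1 rad/s and contact force between the fingers and ratchet below 0.3 N and linear speed of die below 0.02 m/s and contact force between the fingers and die below 0.3 N).
It fails at once if the die is dropped into the tray or slammed down (over 0.5 m/s just above its floor, or over 60 N) (contact force between die and tray above 60 N or (linear speed of die above 0.5 m/s and z of die in the frame of tray below 0.03 m and horizontal distance between die and tray below 0.13 m)).
It fails at once if the steel die is moved more than 15 mm (distance of spare_die from where it was at the start of the episode above 0.015 m).
It fails at once if the bowl, brush, jar or measuring cup is moved more than 30 mm (distance of any of bowl, brush, flour_jar, measure from where it was at the start of the episode above 0.03 m).
It also fails if it takes over 64 s, if anything falls off the work surface, if the arm or the gripper's body presses on something with over 40 N, if the wrist force passes 120 N, or if a joint passes its speed limit or range.

## Working session

There is one attempt and no reset: what is moved stays moved. The work goes in short steps, Python scripts to look and compute and a tool call to move; the robot and the scene stay as the last step left them, time stands still between calls to the robot, and variables do not carry over. Pictures are saved under pics/ and viewed, about 8 in all and at most 12, crops included, and the job is handed in when it is done.

Besides the shell and the picture viewer there is one more tool, called after "Emit:" in YAML: its name, and indented under it one key for each argument. jog_arm: Moves the arm, as the interface text tells. Its arguments: {"type":"object","properties":{"deltas":{"type":"array"}},"required":["deltas"]}

```bash
mkdir -p pics; cat > h.py <<'E'
import numpy as np, cv2
from scipy.spatial.transform import Rotation as R
from workcell import get_obs, camera, camera_model, job_done, masks_of
def campose(name,obs=None):
    m=camera_model(name)
    if name!="wrist": return m,np.array(m["pose"])
    o=obs or get_obs(); T=np.eye(4); T[:3,:3]=R.from_quat(o["tool_rot"]).as_matrix(); T[:3,3]=o["eef_pos"]
    return m,T@np.array(m["T_tool_cam"])
def pix2z(name,uv,z,obs=None):
    m,T=campose(name,obs); f=200/np.tan(np.radians(m["fovy"])/2)
    d=(np.array(uv,float)-[m["cx"],m["cy"]])/f; s=d.copy()
    for _ in range(20): s=d/(1+m["k1"]*(s@s))
    r=T[:3,:3]@np.array([s[0],s[1],1]); t=(z-T[2,3])/r[2]
    return T[:3,3]+t*r
def proj(name,p,obs=None):
    m,T=campose(name,obs); f=200/np.tan(np.radians(m["fovy"])/2)
    c=np.linalg.inv(T)@np.append(p,1); s=c[:2]/c[2]
    return s*(1+m["k1"]*(s@s))*f+[m["cx"],m["cy"]]
def save(n,im,crop=None,k=1):
    if crop: im=im[crop[1]:crop[3],crop[0]:crop[2]]
    cv2.imwrite("pics/"+n+".png",cv2.resize(im[:,:,::-1],None,fx=k,fy=k,interpolation=cv2.INTER_CUBIC))
E
python3 - <<'E'
from h import *
a=camera("top");b=camera("scene")
np.save("top.npy",a)
save("a",np.vstack([a,b]),k=0.75) if 0 else (save("top",a,k=1.25),save("scene",b,k=1.25))
for n in ["stand","ratchet","pawl","knob_grip","pointer_tip","stud_red","die","tray","spare_die"]:
    for d in masks_of(n,"top")[:3]: print(n,round(d["conf"],2),d["at"],d["pixels"].sum())
o=get_obs();print(o); print(camera_model("top"),camera_model("wrist"))
E
```

```text
stand 0.83 [281.0, 238.0] 6494
ratchet 0.63 [348.4, 130.2] 1588
ratchet 0.62 [279.2, 234.6] 6424
ratchet 0.61 [257.4, 237.8] 569
pawl 0.42 [241.1, 243.7] 46
knob_grip 0.67 [257.5, 235.2] 586
pointer_tip 0.67 [254.3, 236.4] 564
die 0.87 [371.5, 260.1] 324
die 0.73 [297.1, 177.7] 326
die 0.71 [311.4, 231.6] 346
tray 0.7 [449.2, 246.4] 7982
spare_die 0.83 [483.6, 237.1] 356
{'clock': 0.55, 'joint_pos': array([-1.17200148e+00,  2.40592686e-01,  4.96702486e-03,  1.33522880e+00,
        2.11391691e-05,  1.57078710e+00]), 'joint_vel': array([1.84159080e-04, 3.95897236e-04, 9.98632747e-05, 9.34837090e-05,
       1.34268220e-04, 1.02917402e-03]), 'tau': array([ 2.66190855e-04, -3.71915066e+01,  2.52521485e+01,  1.89839193e-03,
        8.14015880e-05, -4.63090046e-07]), 'eef_pos': array([ 0.19414897, -0.4607363 ,  0.23129751]), 'tool_rot': array([ 9.80185199e-01,  1.98083253e-01,  4.60280006e-06, -3.05843941e-05]), 'ft_force': array([ 0.46739272, -0.51897395,  0.36854733]), 'ft_torque': array([ 0.02984907,  0.02720779, -0.01290627]), 'grip_width': 0.0855737915821973}
{'fovy': 47.92350757658455, 'cx': 320.30031506126414, 'cy': 198.57969901680153, 'k1': -0.11601331349507761, 'pose': array([[ 0.01321669, -0.99047331,  0.13706908,  0.4715993 ],
       [-0.99990532, -0.01256658,  0.00560718,  0.03467625],
       [-0.00383127, -0.13713021, -0.99054562,  1.13831857],
       [ 0.        ,  0.        ,  0.        ,  1.        ]])} {'fovy': 71.27728693335108, 'cx': 322.28318890401255, 'cy': 204.02800533261058, 'k1': -0.03864111722462857, 'T_tool_cam': array([[-1.19503294e-03, -9.62083990e-01, -2.72750743e-01,
         6.89251084e-02],
       [ 9.99999047e-01, -9.61029634e-04, -9.91530112e-04,
         4.11595569e-05],
       [ 6.91813699e-04, -2.72751668e-01,  9.62084221e-01,
        -1.42471412e-01],
       [ 0.00000000e+00,  0.00000000e+00,  0.00000000e+00,
         1.00000000e+00]])}
```

View pics/top.png

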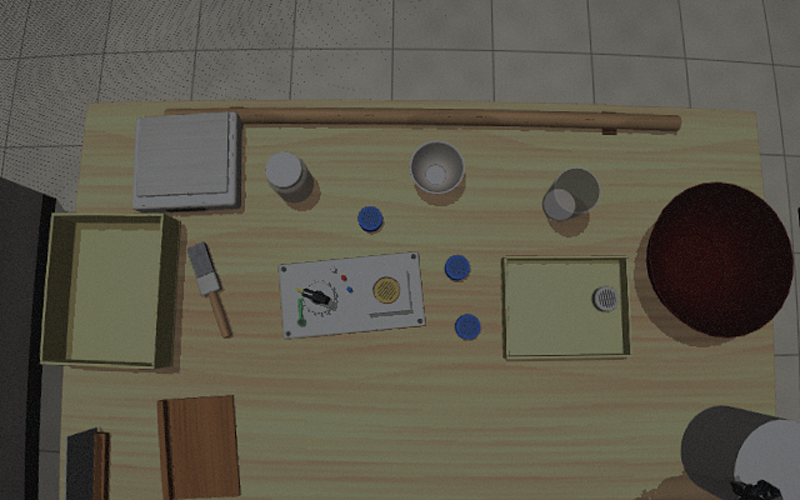

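View pics/scene.png

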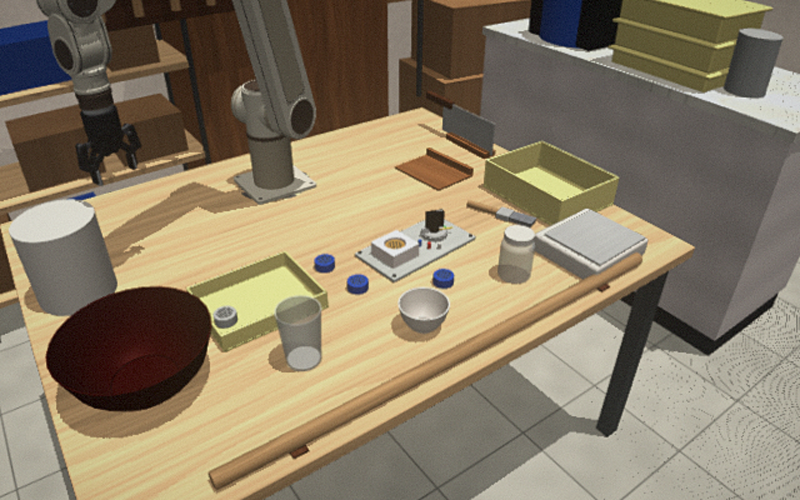

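The top view shows the stand at about (281,237) raw. Its studs, clockwise from the pointer, are white, red, blue. The yellow tray with the steel die is at (453,246), and three blue decoy dies lie around the stand. The brass die in the nest is at (308,232). Next I'll locate these in world coordinates.

```bash
python3 - <<'E'
from h import *
a=np.load("top.npy")
save("standcrop",a,(215,195,350,280),k=5.9)
C=np.array([pix2z("top",np.array(c)/1.25,.012) for c in [(278,265),(419,252),(426,325),(285,338)]])
print(C.round(4), C.mean(0)); 
m=masks_of("tray","top")
print("die",pix2z("top",(308.8,232),.042),"spare",pix2z("top",(483.6,237.1),.029))
T=np.array([pix2z("top",np.array(c)/1.25,.045) for c in [(502,256),(628,256),(631,356),(505,359)]]);print(T.round(3),T.mean(0))
for n in["bowl","brush","flour_jar","measure"]:
  for d in masks_of(n,"top")[:1]: print(n,pix2z("top",d["at"],.03).round(3))
E
```

```text
[[ 0.59    0.2885  0.012 ]
 [ 0.6202  0.0033  0.012 ]
 [ 0.474  -0.0119  0.012 ]
 [ 0.4438  0.2688  0.012 ]] [0.53200228 0.13718517 0.012     ]
die [0.5407559  0.06781273 0.042     ] spare [ 0.53317745 -0.36808123  0.029     ]
[[ 0.61  -0.159  0.045]
 [ 0.613 -0.413  0.045]
 [ 0.416 -0.413  0.045]
 [ 0.41  -0.163  0.045]] [ 0.51224825 -0.28718033  0.045     ]
bowl [ 0.796 -0.035  0.03 ]
brush [0.556 0.43  0.03 ]
flour_jar [0.772 0.261 0.03 ]
measure [ 0.74  -0.309  0.03 ]
```

View pics/standcrop.png

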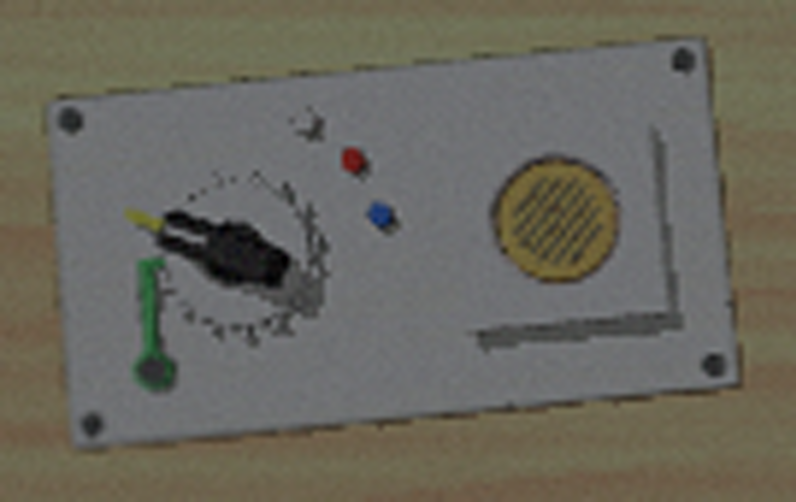

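```bash
cat >> h.py <<'E'
def plan(p,yaw,grip,n=None):
    o=get_obs(); q=R.from_quat(o["tool_rot"]); x=np.array(o["eef_pos"])
    X=q.as_matrix()[:,0]; y0=np.degrees(np.arctan2(X[1],X[0]))
    y1=yaw; dyaw=yaw-y0        # caller picks the branch
    print("at",x.round(4),"yaw",round(y0,2),"tilt",np.degrees(np.arccos(-q.as_matrix()[2,2])).round(2),"j6",o["joint_pos"][5].round(2),"F",o["ft_force"].round(1),"w",round(o["grip_width"],4),"t",o["clock"])
    n=n or int(np.ceil(max(np.linalg.norm(p-x)/.045,abs(dyaw)/8.4)))
    step=(np.array(p)-x)/n
    for i in range(n):
        c=np.radians(y0+dyaw*i/n); d=1000*step
        print([round(float(v),1) for v in (d[0]*np.cos(c)+d[1]*np.sin(c), d[0]*np.sin(c)-d[1]*np.cos(c), -d[2])]+[0,0,round(float(-dyaw/n),2),grip],end=",\n" if i%5==4 else ",")
E
python3 - <<'E'
from h import *
k=135*5.9/797; S=lambda c:np.array([215,195])+np.array(c)/5.9
w=np.array([.525,.2043,0])
for n,c,z in [("ptr",(130,214),.029),("white",(300,120),.029),("red",(352,158),.029),("blue",(381,213),.029)]:
    p=pix2z("top",S(c),z); d=p-w; print(n,p.round(4),np.linalg.norm(d[:2]).round(4),np.degrees(np.arctan2(d[1],d[0])).round(1))
print("nest",pix2z("top",S((557,220)),.042))
plan(np.array([.525,.204,.22]),22.85+136,85)
E
```

```text
ptr [0.5407 0.2461 0.029 ] 0.0447 69.4
white [0.5814 0.1755 0.029 ] 0.0633 -27.0
red [0.5657 0.1532 0.029 ] 0.0653 -51.5
blue [0.5428 0.1404 0.029 ] 0.0663 -74.4
nest [0.54007348 0.06632285 0.042     ]
at [ 0.1941 -0.4608  0.2313] yaw 22.85 tilt 0.0 j6 1.57 F [0.3 0.1 1. ] w 0.0856 t 0.8
[33.1, -28.5, 0.7, 0, 0, -8.0, 85],[36.8, -23.6, 0.7, 0, 0, -8.0, 85],[39.7, -18.2, 0.7, 0, 0, -8.0, 85],[41.8, -12.5, 0.7, 0, 0, -8.0, 85],[43.2, -6.6, 0.7, 0, 0, -8.0, 85],
[43.7, -0.5, 0.7, 0, 0, -8.0, 85],[43.3, 5.6, 0.7, 0, 0, -8.0, 85],[42.1, 11.5, 0.7, 0, 0, -8.0, 85],[40.1, 17.3, 0.7, 0, 0, -8.0, 85],[37.3, 22.7, 0.7, 0, 0, -8.0, 85],
[33.8, 27.7, 0.7, 0, 0, -8.0, 85],[29.6, 32.1, 0.7, 0, 0, -8.0, 85],[24.9, 35.9, 0.7, 0, 0, -8.0, 85],[19.6, 39.0, 0.7, 0, 0, -8.0, 85],[14.0, 41.4, 0.7, 0, 0, -8.0, 85],
[8.1, 42.9, 0.7, 0, 0, -8.0, 85],[2.1, 43.6, 0.7, 0, 0, -8.0, 85],
```

```bash
python3 - <<'E'
from h import *
plan(np.array([.525,.204,.22]),249,85,n=27)
E
```

```text
at [ 0.1941 -0.4608  0.2313] yaw 22.85 tilt 0.0 j6 1.57 F [0.3 0.1 1. ] w 0.0856 t 0.8
[20.9, -17.9, 0.4, 0, 0, -8.38, 85],[23.2, -14.7, 0.4, 0, 0, -8.38, 85],[25.1, -11.2, 0.4, 0, 0, -8.38, 85],[26.5, -7.4, 0.4, 0, 0, -8.38, 85],[27.3, -3.4, 0.4, 0, 0, -8.38, 85],
[27.5, 0.6, 0.4, 0, 0, -8.38, 85],[27.1, 4.6, 0.4, 0, 0, -8.38, 85],[26.2, 8.5, 0.4, 0, 0, -8.38, 85],[24.7, 12.2, 0.4, 0, 0, -8.38, 85],[22.6, 15.7, 0.4, 0, 0, -8.38, 85],
[20.1, 18.8, 0.4, 0, 0, -8.38, 85],[17.1, 21.5, 0.4, 0, 0, -8.38, 85],[13.8, 23.8, 0.4, 0, 0, -8.38, 85],[10.2, 25.5, 0.4, 0, 0, -8.38, 85],[6.4, 26.8, 0.4, 0, 0, -8.38, 85],
[2.4, 27.4, 0.4, 0, 0, -8.38, 85],[-1.6, 27.5, 0.4, 0, 0, -8.38, 85],[-5.6, 26.9, 0.4, 0, 0, -8.38, 85],[-9.4, 25.8, 0.4, 0, 0, -8.38, 85],[-13.1, 24.2, 0.4, 0, 0, -8.38, 85],
[-16.5, 22.0, 0.4, 0, 0, -8.38, 85],[-19.5, 19.4, 0.4, 0, 0, -8.38, 85],[-22.1, 16.3, 0.4, 0, 0, -8.38, 85],[-24.3, 12.9, 0.4, 0, 0, -8.38, 85],[-25.9, 9.3, 0.4, 0, 0, -8.38, 85],
[-27.0, 5.4, 0.4, 0, 0, -8.38, 85],[-27.5, 1.4, 0.4, 0, 0, -8.38, 85],
```

Emit:
jog_arm:
  deltas:
    - [[21, -18, 0.4, 0, 0, -8.4, 85], [23, -15, 0.4, 0, 0, -8.4, 85], [25, -11, 0.4, 0, 0, -8.4, 85], [26.5, -7.5, 0.4, 0, 0, -8.4, 85], [27.5, -3.5, 0.4, 0, 0, -8.4, 85]]

```text
clock: 1.3
eef_pos: [0.2548, -0.3361, 0.2288]
tool_rot: [0.84, 0.543, -0.0, 0.001]
ft_force: [0.8, -0.6, -0.1]
grip_width: 0.0851
```

Emit:
jog_arm:
  deltas:
    - [[27.5, 0.5, 0.4, 0, 0, -8.4, 85], [27, 4.5, 0.4, 0, 0, -8.4, 85], [26, 8.5, 0.4, 0, 0, -8.4, 85], [24.5, 12, 0.4, 0, 0, -8.4, 85], [22.5, 15.5, 0.4, 0, 0, -8.4, 85]]

```text
clock: 1.8
eef_pos: [0.3141, -0.2069, 0.2273]
tool_rot: [0.582, 0.813, -0.0, 0.002]
ft_force: [0.1, -0.6, -0.1]
grip_width: 0.0848
```

```bash
python3 - <<'E'
from h import *
plan(np.array([.525,.204,.22]),249,85)
E
```

```text
at [ 0.3141 -0.2069  0.2273] yaw 108.78 tilt 0.26 j6 0.66 F [ 0.1 -0.6 -0.1] w 0.0848 t 1.8
[18.9, 19.5, 0.4, 0, 0, -8.25, 85],[15.9, 22.0, 0.4, 0, 0, -8.25, 85],[12.6, 24.1, 0.4, 0, 0, -8.25, 85],[9.0, 25.6, 0.4, 0, 0, -8.25, 85],[5.2, 26.7, 0.4, 0, 0, -8.25, 85],
[1.3, 27.1, 0.4, 0, 0, -8.25, 85],[-2.6, 27.0, 0.4, 0, 0, -8.25, 85],[-6.4, 26.4, 0.4, 0, 0, -8.25, 85],[-10.1, 25.2, 0.4, 0, 0, -8.25, 85],[-13.7, 23.5, 0.4, 0, 0, -8.25, 85],
[-16.9, 21.3, 0.4, 0, 0, -8.25, 85],[-19.8, 18.6, 0.4, 0, 0, -8.25, 85],[-22.2, 15.6, 0.4, 0, 0, -8.25, 85],[-24.2, 12.3, 0.4, 0, 0, -8.25, 85],[-25.8, 8.7, 0.4, 0, 0, -8.25, 85],
[-26.7, 4.9, 0.4, 0, 0, -8.25, 85],[-27.2, 1.0, 0.4, 0, 0, -8.25, 85],
```

Tracking is good.

Emit:
jog_arm:
  deltas:
    - [[19, 19.5, 0.4, 0, 0, -8.3, 85], [16, 22, 0.4, 0, 0, -8.3, 85], [12.5, 24, 0.4, 0, 0, -8.3, 85], [9, 25.5, 0.4, 0, 0, -8.3, 85], [5, 26.5, 0.4, 0, 0, -8.3, 85]]

```text
clock: 2.3
eef_pos: [0.3765, -0.0803, 0.2261]
tool_rot: [0.244, 0.97, -0.002, 0.004]
ft_force: [0.9, 0.6, 0.1]
grip_width: 0.0853
```

Emit:
jog_arm:
  deltas:
    - [[1.5, 27, 0.4, 0, 0, -8.3, 85], [-2.5, 27, 0.4, 0, 0, -8.3, 85], [-6.5, 26.5, 0.4, 0, 0, -8.3, 85], [-10, 25, 0.4, 0, 0, -8.3, 85], [-13.5, 23.5, 0.4, 0, 0, -8.3, 85]]

```text
clock: 2.8
eef_pos: [0.435, 0.0486, 0.2248]
tool_rot: [-0.128, 0.992, -0.003, 0.004]
ft_force: [1.3, -0.7, -0.2]
grip_width: 0.0852
```

Emit:
jog_arm:
  deltas:
    - [[-17, 21.5, 0.4, 0, 0, -8.3, 85], [-20, 18.5, 0.4, 0, 0, -8.3, 85], [-22, 15.5, 0.4, 0, 0, -8.3, 85], [-24, 12.5, 0.4, 0, 0, -8.3, 85], [-26, 8.5, 0.4, 0, 0, -8.3, 85]]

```text
clock: 3.3
eef_pos: [0.4901, 0.1797, 0.223]
tool_rot: [-0.483, 0.876, -0.005, 0.004]
ft_force: [-0.3, -0.4, 0.6]
grip_width: 0.085
```

Emit:
jog_arm:
  deltas:
    - [[-26.5, 5, 0.4, 0, 0, -8.3, 85], [-27, 1, 0.4, 0, 0, -8.3, 85], [0, 0, 0, 0, 0, 0, 85]]

```text
clock: 3.6
eef_pos: [0.5115, 0.2351, 0.2214]
tool_rot: [-0.61, 0.792, -0.005, 0.003]
ft_force: [-0.6, 0.3, -0.4]
grip_width: 0.0848
```

```bash
python3 - <<'E'
from h import *
o=get_obs(); a=camera("wrist"); np.save("w1.npy",a); save("w1",a,k=1.25)
plan(np.array([.525,.204,.22]),249-360,85)
print(proj("wrist",[.525,.204,.085],o),proj("wrist",[.525,.204,.029],o))
for n in["knob_grip","stud_red","pointer_tip","die"]:
  for d in masks_of(n,"wrist")[:2]: print(n,d["conf"],d["at"],d["pixels"].sum())
E
```

```text
at [0.5109 0.2336 0.2214] yaw -105.0 tilt 0.7 j6 -0.87 F [-0.8 -0.3  0.8] w 0.0851 t 3.65
[25.0, -21.3, 1.4, 0, 0, 6.0, 85],[302.9151746  169.20256643] [306.61305535 162.08818574]
knob_grip 0.72 [307.4, 159.9] 2482
pointer_tip 0.66 [308.1, 162.4] 2382
die 0.97 [260.0, 44.6] 1878
die 0.68 [38.1, 34.4] 4794
```

View pics/w1.png

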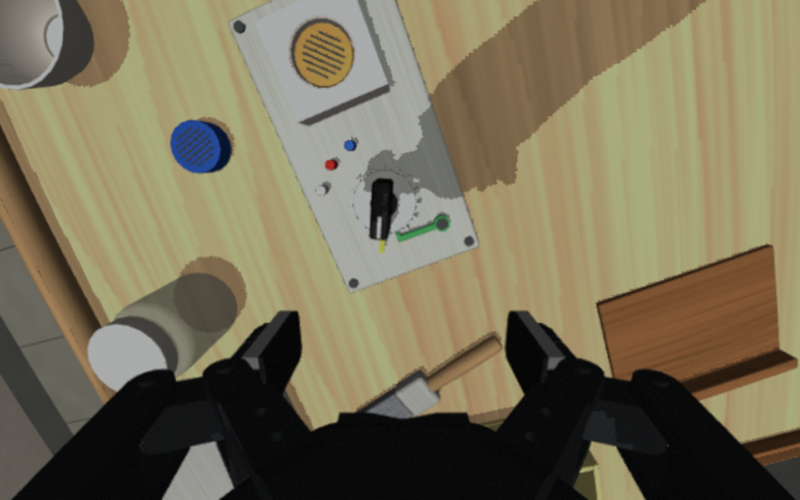

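```bash
python3 - <<'E'
from h import *
o=get_obs()
a=np.load("w1.npy"); save("w1c",a,(235,100,385,212),k=5.3)
P={n:pix2z("wrist",np.array(c)/1.25,z,o) for n,c,z in [("wheel",(387,203),.027),("ptr",(382,250),.029),("white",(321,189),.029),("red",(331,164),.029),("blue",(350,145),.029),("die",(323,53),.042)]}
for n in P: print(n,P[n].round(4))
# axis from studs: circle fit radius 62 + pointer 50 + nest 135mm away
from scipy.optimize import least_squares
f=lambda w:np.array([np.hypot(*(P[n][:2]-w))-r for n,r in [("white",.062),("red",.062),("blue",.062),("ptr",.05),("die",.135)]]+list((P["wheel"][:2]-w)/2))
s=least_squares(f,[.525,.204]); w=s.x; print(w,s.fun.round(4))
for n in P: d=P[n][:2]-w; print(n,np.degrees(np.arctan2(d[1],d[0])).round(1))
E
```

```text
wheel [0.5204 0.2015 0.027 ]
ptr [0.5379 0.245  0.029 ]
white [0.5774 0.1718 0.029 ]
red [0.5609 0.1523 0.029 ]
blue [0.5385 0.1407 0.029 ]
die [0.5364 0.0643 0.042 ]
[0.52067711 0.19901461] [ 0.001  -0.0003 -0.001  -0.0009  0.0006 -0.0002  0.0012]
wheel 96.9
ptr 69.5
white -25.6
red -49.3
blue -73.0
die -83.3
```

View pics/w1c.png

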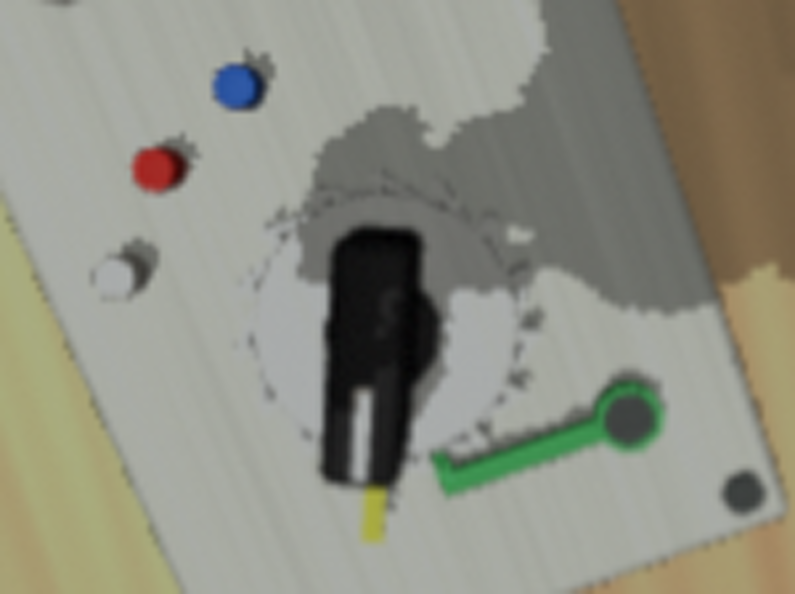

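```bash
cat >> h.py <<'E'
def rows(p,yaw,grip,n=1):
    """like plan but cures tilt: n rows, shortest turn"""
    o=get_obs(); q=R.from_quat(o["tool_rot"]); x=np.array(o["eef_pos"]); c=np.radians(yaw)
    t=R.from_matrix([[np.cos(c),np.sin(c),0],[np.sin(c),-np.cos(c),0],[0,0,-1]])
    rv=(q.inv()*t).as_rotvec()
    print("at",x.round(4),"q6",o["joint_pos"][5].round(3),"F",o["ft_force"].round(1),"w",round(o["grip_width"],4),"t",o["clock"],"yawerr",np.degrees(rv).round(2))
    for i in range(n):
        qi=q*R.from_rotvec(rv*i/n); d=qi.inv().apply((np.array(p)-x)/n)*1000
        print([round(float(v),1) for v in d]+[round(float(v),1) for v in np.degrees(rv)/n]+[grip],end=",")
    print()
E
python3 -c "
from h import *
rows([.5207,.199,.11],-110.3,85,4)"
```

```text
at [0.5104 0.2313 0.2222] q6 -0.875 F [ 0.3 -0.3 -0.1] w 0.0853 t 3.85 yawerr [-0.7  -0.12  5.1 ]
[7.0, -4.3, 28.1, -0.2, -0.0, 1.3, 85],[7.0, -4.5, 28.1, -0.2, -0.0, 1.3, 85],[6.9, -4.8, 28.1, -0.2, -0.0, 1.3, 85],[6.8, -5.0, 28.1, -0.2, -0.0, 1.3, 85],
```

Emit:
jog_arm:
  deltas:
    - [[7, -4.3, 28, -0.2, 0, 1.3, 85], [7, -4.5, 28, -0.2, 0, 1.3, 85], [7, -4.8, 28, -0.2, 0, 1.3, 85], [7, -5, 28, -0.2, 0, 1.3, 85], [0, 0, 0, 0, 0, 0, 85]]

```text
clock: 4.35
eef_pos: [0.5215, 0.1937, 0.1111]
tool_rot: [-0.566, 0.825, -0.001, 0.002]
ft_force: [0.0, -0.1, -0.5]
grip_width: 0.0851
```

```bash
python3 - <<'E'
from h import *
rows([.5207,.199,.05],-110.3,85,3)
a=camera("wrist"); save("w2",a)
E
```

```text
at [0.5215 0.1937 0.1111] q6 -0.847 F [ 0.  -0.1 -0.5] w 0.0851 t 4.35 yawerr [-0.18  0.14 -0.82]
[-1.5, 0.9, 20.4, -0.1, 0.0, -0.3, 85],[-1.5, 0.9, 20.4, -0.1, 0.0, -0.3, 85],[-1.6, 0.9, 20.4, -0.1, 0.0, -0.3, 85],
```

View pics/w2.png

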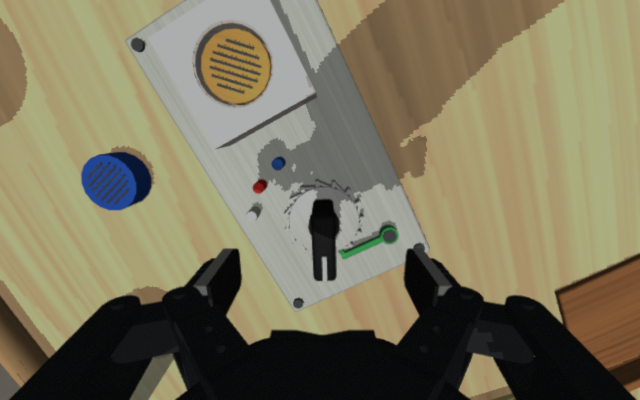

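The wing sits centred between the fingers, with its bar at column 322. Next I descend and grip.

Emit:
jog_arm:
  deltas:
    - [[-1.5, 1, 20, 0, 0, -0.3, 85], [-1.5, 1, 20, 0, 0, -0.3, 85], [-1.5, 1, 20, 0, 0, -0.3, 85], [0, 0, 0, 0, 0, 0, 40], [0, 0, 0, 0, 0, 0, 20]]

```text
clock: 4.9
eef_pos: [0.5287, 0.2025, 0.0636]
tool_rot: [-0.572, 0.82, -0.003, 0.013]
ft_force: [1.0, 0.4, 1.0]
grip_width: 0.0584
```

Emit:
jog_arm:
  deltas:
    - [[0, 0, 0, 0, 0, 0, 5], [0, 0, 0, 0, 0, 0, 5], [0, 0, 0, 0, 0, 0, 5], [0, 0, 0, 0, 0, 0, 5], [0, 0, 0, 0, 0, 0, 5]]

```text
clock: 5.4
eef_pos: [0.5253, 0.2054, 0.0679]
tool_rot: [-0.573, 0.819, 0.001, 0.013]
ft_force: [2.4, 0.5, -6.4]
grip_width: 0.0146
```

```bash
python3 -c "
from h import *
rows([.5207,.199,.05],-110.3,5);print(get_obs()['ft_torque'])"
```

```text
at [0.5253 0.2054 0.0679] q6 -0.852 F [ 2.4  0.5 -6.4] w 0.0146 t 5.4 yawerr [-0.69  1.27  0.24]
[8.0, 2.3, 17.7, -0.7, 1.3, 0.2, 5],
[ 0.02229345 -0.26216289  0.00303128]
```

```bash
python3 -c "
from h import *
print(get_obs()['joint_pos'].round(3))
a=camera('wrist');save('w3',a)
rows([.5207,.199,.05],-110.3,5)"
```

```text
[ 0.368  0.469 -0.112  0.966  0.009 -0.852]
at [0.5253 0.2054 0.0679] q6 -0.852 F [ 0.5 -0.2 -4.7] w 0.0148 t 5.45 yawerr [-0.68  1.27  0.23]
[8.0, 2.4, 17.7, -0.7, 1.3, 0.2, 5],
```

View pics/w3.png

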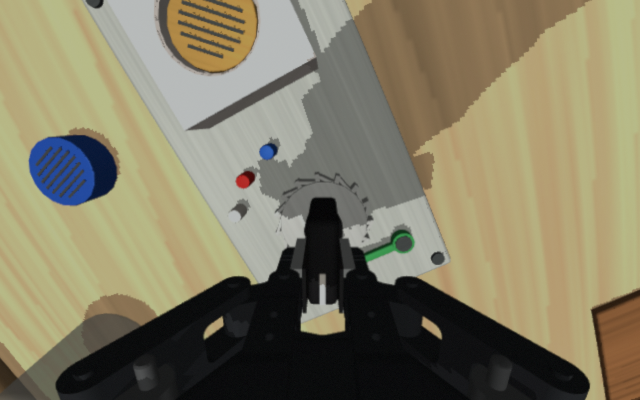

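The grip is 8 mm towards the pointer end and 18 mm too high, so I'll open a little, correct and regrasp.

Emit:
jog_arm:
  deltas:
    - [[0, 0, 0, 0, 0, 0, 50], [0, 0, 0, 0, 0, 0, 50], [0, 0, 0, 0, 0, 0, 50], [8, 2, 0, -0.7, 1.3, 0, 50], [0, 0, 0, 0, 0, 0, 50]]

```text
clock: 5.95
eef_pos: [0.5223, 0.1982, 0.0702]
tool_rot: [-0.573, 0.82, -0.001, 0.001]
ft_force: [0.8, 0.3, -0.3]
grip_width: 0.05
```

```bash
python3 -c "
from h import *
rows([.5207,.199,.05],-110.3,50,2)"
```

```text
at [0.5223 0.1982 0.0702] q6 -0.856 F [ 0.8  0.3 -0.3] w 0.05 t 5.95 yawerr [-0.12  0.02  0.16]
[-0.1, 0.9, 10.1, -0.1, 0.0, 0.1, 50],[-0.1, 0.9, 10.1, -0.1, 0.0, 0.1, 50],
```

Emit:
jog_arm:
  deltas:
    - [[0, 1, 10, 0, 0, 0, 50], [0, 0.5, 10, 0, 0, 0, 50], [0, 0, 0, 0, 0, 0, 50]]

```text
clock: 6.25
eef_pos: [0.5212, 0.1986, 0.0488]
tool_rot: [-0.572, 0.82, -0.001, 0.001]
ft_force: [-0.0, -0.0, 1.0]
grip_width: 0.05
```

```bash
python3 -c "
from h import *
rows([.5207,.199,.05],-110.3,50,1)"
```

```text
at [0.5212 0.1986 0.0488] q6 -0.854 F [-0. -0.  1.] w 0.05 t 6.25 yawerr [-0.15  0.05  0.14]
[-0.2, 0.6, -1.2, -0.2, 0.0, 0.1, 50],
```

Emit:
jog_arm:
  deltas:
    - [[0, 0, 0, 0, 0, 0, 5], [0, 0, 0, 0, 0, 0, 5], [0, 0, 0, 0, 0, 0, 5], [0, 0, 0, 0, 0, 0, 5], [0, 0, 0, 0, 0, 0, 5]]

```text
clock: 6.75
eef_pos: [0.5223, 0.1976, 0.0481]
tool_rot: [-0.572, 0.82, -0.002, 0.001]
ft_force: [0.8, -0.6, -1.4]
grip_width: 0.0155
```

```bash
python3 -c "
from h import *
rows([.5207,.199,.05],-110.3,5,1)"
```

```text
at [0.5223 0.1976 0.0481] q6 -0.854 F [ 0.8 -0.6 -1.4] w 0.0155 t 6.75 yawerr [-0.25 -0.03  0.08]
[-0.8, 1.9, -1.9, -0.2, -0.0, 0.1, 5],
```

Emit:
jog_arm:
  deltas:
    - [[0, 0, 0, 0, 0, 5, 5], [0, 0, 0, 0, 0, 6, 5], [0, 0, 0, 0, 0, 6, 5]]

```text
clock: 7.05
eef_pos: [0.5205, 0.1986, 0.0481]
tool_rot: [-0.441, 0.898, -0.0, 0.0]
ft_force: [-0.9, 0.2, -0.4]
grip_width: 0.0151
```

```bash
python3 -c "
from h import *
rows([.5215,.1985,.05],-110.3-17,5,1)"
```

```text
at [0.5205 0.1986 0.0481] q6 -0.548 F [-0.9  0.2 -0.4] w 0.0151 t 7.05 yawerr [-0.01  0.02 -0.41]
[-0.5, -0.8, -1.9, -0.0, 0.0, -0.4, 5],
```

Emit:
jog_arm:
  deltas:
    - [[0, 0, 0, 0, 0, 8, 5], [0, 0, 0, 0, 0, 8, 5], [0, 0, 0, 0, 0, 8, 5], [0, 0, 0, 0, 0, 8, 5], [0, 0, 0, 0, 0, 8, 5]]

```text
clock: 7.55
eef_pos: [0.5181, 0.2026, 0.0481]
tool_rot: [-0.096, 0.995, 0.003, -0.001]
ft_force: [1.0, 3.1, -2.0]
grip_width: 0.0152
```

```bash
python3 -c "
from h import *
rows([.521,.1985,.049],-110.3-57,5,1)"
```

```text
at [0.5181 0.2026 0.0481] q6 0.177 F [ 1.   3.1 -2. ] w 0.0152 t 7.55 yawerr [ 0.38 -0.09 -1.7 ]
[-2.1, -4.6, -0.9, 0.4, -0.1, -1.7, 5],
```

Emit:
jog_arm:
  deltas:
    - [[-1, 0, 0, 0, 0, 8, 5], [-1, 0, 0, 0, 0, 8, 5], [-1, 0, 0, 0, 0, 8, 5], [-1, 0, 0, 0, 0, 8, 5], [0, 0, 0, 0, 0, 8, 5]]

```text
clock: 8.05
eef_pos: [0.5187, 0.2073, 0.0481]
tool_rot: [0.26, 0.966, 0.004, -0.005]
ft_force: [2.9, 2.5, -4.6]
grip_width: 0.0153
```

```bash
python3 -c "
from h import *
rows([.523,.2025,.049],-110.3-124.5,5,1)"
```

```text
at [0.5187 0.2073 0.0481] q6 0.9 F [ 2.9  2.5 -4.6] w 0.0153 t 8.05 yawerr [ 0.2  -0.71 24.64]
[-6.1, -2.0, -1.0, 0.2, -0.7, 24.6, 5],
```

Emit:
jog_arm:
  deltas:
    - [[-1.5, -0.5, 0, 0, 0, 7.5, 5], [-1.5, -0.5, 0, 0, 0, 7.5, 5], [-1.5, 0, 0, 0, -0.5, 7, 5], [0, 0, 0, 0, 0, 0, 5]]

```text
clock: 8.45
eef_pos: [0.5205, 0.2094, 0.0481]
tool_rot: [0.443, 0.896, 0.005, -0.003]
ft_force: [1.7, -3.3, -1.2]
grip_width: 0.0153
```

```bash
python3 -c "
from h import *
rows([.523,.2025,.049],-110.3-124.5,5,1)"
```

```text
at [0.5205 0.2094 0.0481] q6 1.295 F [ 1.7 -3.3 -1.2] w 0.0153 t 8.45 yawerr [ 0.3  -0.56  2.16]
[-7.0, -2.2, -1.0, 0.3, -0.6, 2.2, 5],
```

Emit:
jog_arm:
  deltas:
    - [[0, 0, 0, 0, 0, 3.5, 5], [0, 0, 0, 0, 0, 0, 5]]

```text
clock: 8.65
eef_pos: [0.5208, 0.2096, 0.0481]
tool_rot: [0.468, 0.883, 0.004, -0.003]
ft_force: [1.3, 1.3, -1.0]
grip_width: 0.0151
```

```bash
python3 -c "
from h import *
rows([.523,.2025,.049],-110.3-124.5,5,1)
a=camera('wrist');save('w4',a)"
```

```text
at [0.5208 0.2096 0.0481] q6 1.352 F [ 1.3  1.3 -1. ] w 0.0151 t 8.65 yawerr [ 0.31 -0.51 -1.07]
[-7.1, -2.2, -1.0, 0.3, -0.5, -1.1, 5],
```

View pics/w4.png

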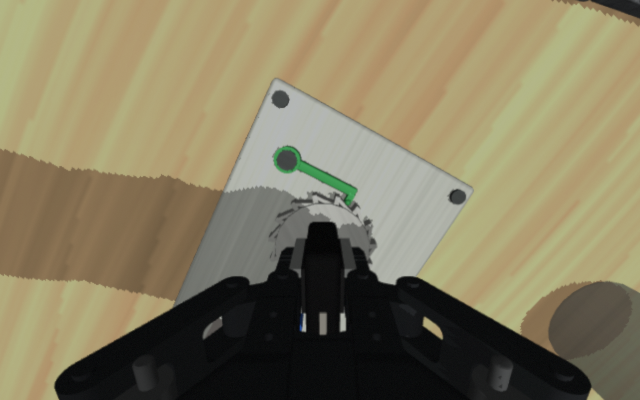

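Emit:
jog_arm:
  deltas:
    - [[0, 0, 0, 0, 0, 0, 25], [0, 0, 0, 0, 0, 0, 40], [0, 0, 0, 0, 0, 0, 50], [0, 0, 0, 0, 0, 0, 50], [0, 0, 0, 0, 0, 0, 50]]

```text
clock: 9.2
eef_pos: [0.5208, 0.2092, 0.0488]
tool_rot: [0.466, 0.885, 0.005, -0.003]
ft_force: [-0.5, -0.0, -0.1]
grip_width: 0.0499
```

Emit:
jog_arm:
  deltas:
    - [[0, 0, -20, 0, 0, 0, 50], [0, 0, -30, 0, 0, 0, 50], [0, 0, -40, 0, 0, 0, 60], [0, 0, -40, 0, 0, 0, 85], [0, 0, 0, 0, 0, 0, 85]]

```text
clock: 9.7
eef_pos: [0.5194, 0.207, 0.1815]
tool_rot: [0.466, 0.885, 0.003, -0.005]
ft_force: [0.5, 0.1, 0.5]
grip_width: 0.0844
```

```bash
python3 -c "
from h import *
# nest direction: move towards die; then view both wheel and die
plan(np.array([.5385,.068,.2]),-110.3-124.5+360,85)"
```

```text
at [0.5194 0.207  0.1815] yaw 124.43 tilt 0.64 j6 1.34 F [0.5 0.1 0.5] w 0.0844 t 9.7
[-31.4, -15.7, -4.6, 0, 0, -0.19, 85],[-31.3, -15.8, -4.6, 0, 0, -0.19, 85],[-31.3, -15.9, -4.6, 0, 0, -0.19, 85],[-31.2, -16.0, -4.6, 0, 0, -0.19, 85],
```

Emit:
jog_arm:
  deltas:
    - [[-31.5, -16, -5, 0, 0, 0, 85], [-31.5, -16, -5, 0, 0, 0, 85], [-31.5, -16, -5, 0, 0, 0, 85], [-31.5, -16, -5, 0, 0, 0, 85], [0, 0, 0, 0, 0, 0, 65]]

```text
clock: 10.2
eef_pos: [0.5394, 0.064, 0.2011]
tool_rot: [0.464, 0.886, 0.004, -0.003]
ft_force: [0.0, 0.3, -0.5]
grip_width: 0.0729
```

```bash
python3 - <<'E'
from h import *
rows([.5385,.068,.15],125,65)
a=camera('wrist');save('w5',a,k=1.25);o=get_obs()
for d in masks_of("die","wrist")[:3]: print(d["conf"],d["at"],d["pixels"].sum(),pix2z("wrist",d["at"],.06,o))
E
```

```text
at [0.5394 0.064  0.2011] q6 1.076 F [ 0.   0.3 -0.5] w 0.0729 t 10.2 yawerr [ 0.26 -0.56 -0.24]
[3.3, 1.3, 51.1, 0.3, -0.6, -0.2, 65],
0.87 [297.2, 288.3] 1269 [ 0.57822921 -0.04100275  0.06      ]
0.86 [325.5, 190.7] 1826 [0.53914581 0.07187302 0.06      ]
0.62 [437.4, 221.7] 1423 [0.65839217 0.1128254  0.06      ]
```

View pics/w5.png

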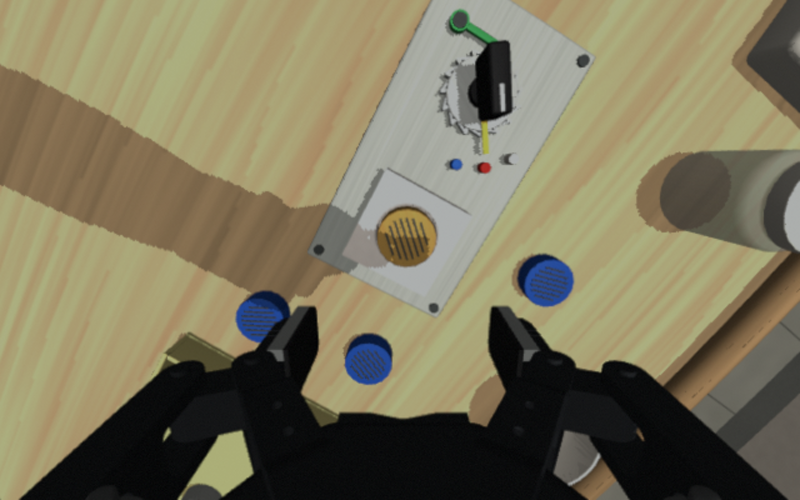

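The pointer (485,150) points straight at the red stud (485,168), and the wheel is held. The brass die (408,235), standing proud in the white nest, is the only brass-coloured one. The other three dies are blue and aren't in the nest.

Emit:
jog_arm:
  deltas:
    - [[3, 0, 30, 0.3, -0.6, -0.2, 65], [2, 0, 30, 0, 0, 0, 65], [0, 0, 30, 0, 0, 0, 65], [0, 0, 15, 0, 0, 0, 65], [0, 0, 0, 0, 0, 0, 65]]

```text
clock: 10.8
eef_pos: [0.5348, 0.0778, 0.0912]
tool_rot: [0.457, 0.889, 0.001, -0.001]
ft_force: [0.2, -0.3, 0.2]
grip_width: 0.0649
```

```bash
python3 - <<'E'
from h import *
rows([.539,.070,.049],125,65,2)
o=get_obs();a=camera('wrist');save('w6',a,(150,60,500,300),k=1.5)
for d in masks_of("die","wrist")[:3]: print(d["conf"],d["at"],d["pixels"].sum(),pix2z("wrist",d["at"],.061,o))
E
```

```text
at [0.5348 0.0778 0.0912] q6 1.092 F [ 0.2 -0.3  0.2] w 0.0649 t 10.8 yawerr [ 0.05 -0.16  0.6 ]
[-4.5, -0.6, 21.1, 0.0, -0.1, 0.3, 65],[-4.4, -0.5, 21.1, 0.0, -0.1, 0.3, 65],
0.88 [475.0, 270.2] 2049 [0.63777839 0.11725393 0.061     ]
0.76 [322.8, 241.5] 4231 [0.53808937 0.0732853  0.061     ]
0.51 [176.9, 289.5] 37 [ 0.47493928 -0.01773845  0.061     ]
```

View pics/w6.png

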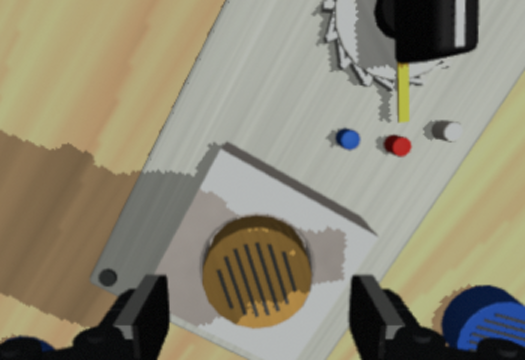

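Emit:
jog_arm:
  deltas:
    - [[-6, -0.5, 10, 0, 0, 0.3, 65], [-2, 0, 10, 0, 0, 0.3, 65], [0, 0, 10, 0, 0, 0, 65], [0, 0, 5, 0, 0, 0, 65], [0, 0, 0, 0, 0, 0, 65]]

```text
clock: 11.4
eef_pos: [0.5442, 0.0716, 0.059]
tool_rot: [0.462, 0.887, 0.004, 0.003]
ft_force: [-0.1, 1.0, -0.3]
grip_width: 0.065
```

```bash
python3 -c "
from h import *
rows([.539,.071,.049],125,65,1)"
```

```text
at [0.5442 0.0716 0.059 ] q6 1.09 F [-0.1  1.  -0.3] w 0.065 t 11.4 yawerr [ 0.61  0.13 -0.02]
[2.5, -4.7, 10.0, 0.6, 0.1, -0.0, 65],
```

Emit:
jog_arm:
  deltas:
    - [[2.5, -4.5, 3, 0.6, 0, 0, 65], [0, 0, 0, 0, 0, 0, 65], [0, 0, 4, 0, 0, 0, 65], [0, 0, 2, 0, 0, 0, 65], [0, 0, 0, 0, 0, 0, 65]]

```text
clock: 11.9
eef_pos: [0.5391, 0.071, 0.0499]
tool_rot: [0.462, 0.887, -0.001, 0.001]
ft_force: [0.5, -0.7, -0.4]
grip_width: 0.0649
```

```bash
python3 -c "
from h import *
rows([.539,.071,.049],125,65,1)"
```

```text
at [0.5391 0.071  0.0499] q6 1.093 F [ 0.5 -0.7 -0.4] w 0.0649 t 11.9 yawerr [ 0.01  0.15 -0.03]
[0.0, -0.1, 0.9, 0.0, 0.2, -0.0, 65],
```

Close on the die.

Emit:
jog_arm:
  deltas:
    - [[0, 0, 0, 0, 0, 0, 40], [0, 0, 0, 0, 0, 0, 40], [0, 0, 0, 0, 0, 0, 40], [0, 0, 0, 0, 0, 0, 40], [0, 0, 0, 0, 0, 0, 40]]

```text
clock: 12.4
eef_pos: [0.5391, 0.071, 0.0507]
tool_rot: [0.462, 0.887, -0.0, 0.001]
ft_force: [0.2, 0.8, 0.2]
grip_width: 0.047
```

Emit:
jog_arm:
  deltas:
    - [[0, 0, -4, 0, 0, 0, 40], [0, 0, -6, 0, 0, 0, 40], [0, 0, -8, 0, 0, 0, 40], [0, 0, -10, 0, 0, 0, 40], [0, 0, 0, 0, 0, 0, 40]]

```text
clock: 12.9
eef_pos: [0.5374, 0.0709, 0.0789]
tool_rot: [0.462, 0.887, -0.002, -0.0]
ft_force: [1.0, -0.2, -3.6]
grip_width: 0.0472
```

```bash
python3 - <<'E'
from h import *
rows([.539,.071,.1],125,40,1)
o=get_obs();a=camera('wrist');save('w7',a)
E
```

```text
at [0.5374 0.0709 0.0789] q6 1.093 F [ 1.  -0.2 -3.6] w 0.0472 t 12.9 yawerr [-0.2   0.04 -0.03]
[-0.8, 1.3, -21.1, -0.2, 0.0, -0.0, 40],
```

View pics/w7.png

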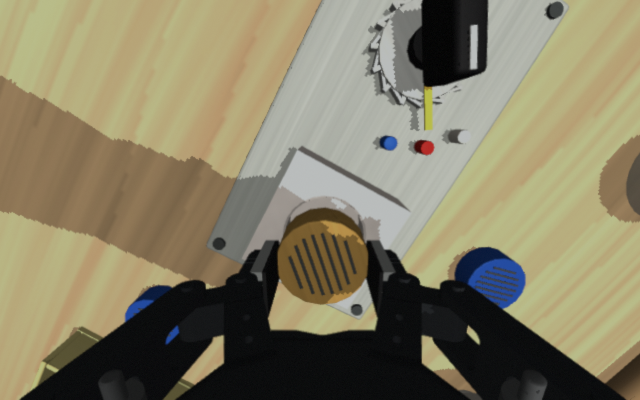

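The die is lifted clear, gripped and level, and the pointer is still at red. Next I carry it to the tray.

```bash
python3 - <<'E'
from h import *
rows([.51,-.235,.13],125,40,9)
E
```

```text
at [0.5369 0.0708 0.0782] q6 1.093 F [-0.9 -0.7 -4.7] w 0.0469 t 12.95 yawerr [-0.25  0.02 -0.03]
[-26.1, -22.0, -5.7, -0.0, 0.0, -0.0, 40],[-26.1, -22.0, -5.7, -0.0, 0.0, -0.0, 40],[-26.1, -22.0, -5.7, -0.0, 0.0, -0.0, 40],[-26.1, -21.9, -5.7, -0.0, 0.0, -0.0, 40],[-26.1, -21.9, -5.7, -0.0, 0.0, -0.0, 40],[-26.1, -21.9, -5.7, -0.0, 0.0, -0.0, 40],[-26.1, -21.9, -5.7, -0.0, 0.0, -0.0, 40],[-26.1, -21.9, -5.7, -0.0, 0.0, -0.0, 40],[-26.1, -21.9, -5.7, -0.0, 0.0, -0.0, 40],
```

Emit:
jog_arm:
  deltas:
    - [[0, 0, -20, 0, 0, 0, 40], [-12, -10, -25, 0, 0, 0, 40], [-20, -17, -10, 0, 0, 0, 40], [-25, -21, 0, 0, 0, 0, 40], [-25, -21, 0, 0, 0, 0, 40]]

```text
clock: 13.45
eef_pos: [0.5272, -0.0346, 0.1347]
tool_rot: [0.458, 0.889, -0.002, -0.002]
ft_force: [0.1, 0.3, -3.9]
grip_width: 0.0473
```

Emit:
jog_arm:
  deltas:
    - [[-25, -21, 0, 0, 0, 0, 40], [-25, -21, 0, 0, 0, 0, 40], [-25, -21, 0, 0, 0, 0, 40], [-25, -21, 0, 0, 0, 0, 40], [-20, -17, 0, 0, 0, 0, 40]]

```text
clock: 13.95
eef_pos: [0.5128, -0.1973, 0.1349]
tool_rot: [0.458, 0.889, -0.002, -0.002]
ft_force: [-0.5, -0.3, -4.6]
grip_width: 0.0469
```

```bash
python3 - <<'E'
from h import *
rows([.51,-.235,.07],125,40,3)
E
```

```text
at [ 0.5128 -0.1973  0.1349] q6 0.585 F [-0.5 -0.3 -4.6] w 0.0469 t 13.95 yawerr [-0.3  -0.06  0.53]
[-9.7, -8.0, 21.7, -0.1, -0.0, 0.2, 40],[-9.7, -8.0, 21.7, -0.1, -0.0, 0.2, 40],[-9.7, -8.0, 21.7, -0.1, -0.0, 0.2, 40],
```

Emit:
jog_arm:
  deltas:
    - [[-10, -8, 10, -0.1, 0, 0.2, 40], [-10, -8, 15, -0.1, 0, 0.2, 40], [-8, -7, 15, -0.1, 0, 0.2, 40], [0, 0, 10, 0, 0, 0, 40], [0, 0, 0, 0, 0, 0, 40]]

```text
clock: 14.45
eef_pos: [0.5084, -0.2367, 0.0804]
tool_rot: [0.465, 0.885, 0.001, -0.002]
ft_force: [-0.4, 0.3, -4.5]
grip_width: 0.0474
```

```bash
python3 - <<'E'
from h import *
rows([.51,-.235,.02],125,40,3)
o=get_obs();camera("wrist");camera("top")
for n,c,z in[("die","wrist",.065),("spare_die","wrist",.029),("spare_die","top",.029),("die","top",.08)]:
  for d in masks_of(n,c)[:4]: print(n,c,round(d["conf"],2),d["at"],d["pixels"].sum(),pix2z(c,d["at"],z,o).round(3))
E
```

```text
at [ 0.5084 -0.2367  0.0804] q6 0.53 F [-0.4  0.3 -4.5] w 0.0474 t 14.45 yawerr [ 0.02 -0.21 -0.42]
[0.1, 0.8, 20.1, 0.0, -0.1, -0.1, 40],[0.1, 0.8, 20.1, 0.0, -0.1, -0.1, 40],[0.1, 0.8, 20.1, 0.0, -0.1, -0.1, 40],
die wrist 0.93 [395.6, 22.6] 3983 [ 0.471 -0.117  0.065]
die wrist 0.81 [324.4, 256.5] 6795 [ 0.514 -0.244  0.065]
die wrist 0.56 [546.2, 93.9] 5195 [ 0.56  -0.096  0.065]
spare_die wrist 0.62 [274.4, 325.6] 109 [ 0.527 -0.334  0.029]
spare_die top 0.31 [234.3, 141.4] 1168 [0.77  0.262 0.029]
die top 0.77 [371.7, 261.5] 331 [ 0.471 -0.081  0.08 ]
die top 0.7 [436.1, 246.2] 151 [ 0.508 -0.234  0.08 ]
die top 0.68 [367.0, 214.6] 338 [ 0.581 -0.07   0.08 ]
die top 0.51 [295.4, 176.9] 285 [0.67  0.101 0.08 ]
```

Emit:
jog_arm:
  deltas:
    - [[0, 0, 10, 0, 0, 0, 40], [0, 0, 12, 0, 0, 0, 40], [0, 0, 12, 0, 0, 0, 40], [0, 0, 8, 0, 0, 0, 40], [0, 0, 0, 0, 0, 0, 40]]

```text
clock: 15.25
eef_pos: [0.5117, -0.2369, 0.0389]
tool_rot: [0.464, 0.886, 0.001, 0.003]
ft_force: [0.2, 0.3, -4.0]
grip_width: 0.0473
```

```bash
python3 - <<'E'
from h import *
rows([.51,-.235,.018],125,40,1)
E
```

```text
at [ 0.5117 -0.2369  0.0389] q6 0.53 F [ 0.2  0.3 -4. ] w 0.0473 t 15.25 yawerr [ 0.24  0.21 -0.28]
[2.6, -0.4, 20.9, 0.2, 0.2, -0.3, 40],
```

Emit:
jog_arm:
  deltas:
    - [[0, 0, 4, 0.2, 0.2, 0, 40], [0, 0, 4, 0, 0, 0, 40], [0, 0, 4, 0, 0, 0, 40], [0, 0, 3, 0, 0, 0, 40], [0, 0, 0, 0, 0, 0, 40]]

```text
clock: 15.75
eef_pos: [0.5119, -0.2372, 0.0224]
tool_rot: [0.464, 0.886, 0.0, 0.0]
ft_force: [0.1, 0.4, -4.0]
grip_width: 0.0472
```

Emit:
jog_arm:
  deltas:
    - [[0, 0, 1.5, 0, 0, 0, 40], [0, 0, 0, 0, 0, 0, 40]]

```text
clock: 15.95
eef_pos: [0.5122, -0.2373, 0.0211]
tool_rot: [0.464, 0.886, 0.0, 0.0]
ft_force: [0.7, 0.7, -4.5]
grip_width: 0.0468
```

Emit:
jog_arm:
  deltas:
    - [[0, 0, 1.5, 0, 0, 0, 40], [0, 0, 0, 0, 0, 0, 40]]

```text
clock: 16.15
eef_pos: [0.5125, -0.2375, 0.0199]
tool_rot: [0.464, 0.886, 0.0, 0.001]
ft_force: [-0.8, -0.1, -4.8]
grip_width: 0.047
```

Emit:
jog_arm:
  deltas:
    - [[0, 0, 1, 0, 0, 0, 40], [0, 0, 0, 0, 0, 0, 40]]

```text
clock: 16.35
eef_pos: [0.5126, -0.2375, 0.019]
tool_rot: [0.464, 0.886, 0.0, 0.001]
ft_force: [0.5, 0.2, -2.4]
grip_width: 0.0471
```

Emit:
jog_arm:
  deltas:
    - [[0, 0, 1, 0, 0, 0, 40], [0, 0, 0, 0, 0, 0, 40]]

```text
clock: 16.55
eef_pos: [0.5129, -0.2377, 0.0185]
tool_rot: [0.464, 0.886, 0.0, 0.001]
ft_force: [0.3, -0.3, -3.1]
grip_width: 0.047
```

Emit:
jog_arm:
  deltas:
    - [[0, 0, 1, 0, 0, 0, 40], [0, 0, 0, 0, 0, 0, 40]]

```text
clock: 16.75
eef_pos: [0.5132, -0.2377, 0.0185]
tool_rot: [0.464, 0.886, 0.0, 0.002]
ft_force: [-0.5, 0.6, -4.5]
grip_width: 0.047
```

Emit:
jog_arm:
  deltas:
    - [[0, 0, 1.5, 0, 0, 0, 40], [0, 0, 0, 0, 0, 0, 40]]

```text
clock: 16.95
eef_pos: [0.5135, -0.2378, 0.0185]
tool_rot: [0.464, 0.886, 0.0, 0.002]
ft_force: [0.1, -0.6, -4.4]
grip_width: 0.0477
```

Emit:
jog_arm:
  deltas:
    - [[0, 0, 1.5, 0, 0, 0, 40], [0, 0, 1, 0, 0, 0, 40]]

```text
clock: 17.15
eef_pos: [0.5138, -0.238, 0.0183]
tool_rot: [0.464, 0.886, 0.0, 0.003]
ft_force: [-3.9, 1.7, 6.6]
grip_width: 0.0469
```

The die is touching the floor: z has stalled at 0.0185 and the force has turned upward. I'll let go and lift away.

Emit:
jog_arm:
  deltas:
    - [[0, 0, 0, 0, 0, 0, 52], [0, 0, 0, 0, 0, 0, 58], [0, 0, 0, 0, 0, 0, 66], [0, 0, 0, 0, 0, 0, 66], [0, 0, 0, 0, 0, 0, 66]]

```text
clock: 17.65
eef_pos: [0.5157, -0.2389, 0.0189]
tool_rot: [0.464, 0.886, 0.0, 0.005]
ft_force: [0.1, 0.6, 0.8]
grip_width: 0.0659
```

Emit:
jog_arm:
  deltas:
    - [[0, 0, -8, 0, 0, 0, 66], [0, 0, -15, 0, 0, 0, 66], [0, 0, -30, 0, 0, 0, 66], [0, 0, -40, 0, 0, 0, 66], [0, 0, -40, 0, 0, 0, 66]]

```text
clock: 18.15
eef_pos: [0.5097, -0.2362, 0.1502]
tool_rot: [0.464, 0.886, -0.0, -0.003]
ft_force: [1.2, 0.2, 0.3]
grip_width: 0.0658
```

Emit:
jog_arm:
  deltas:
    - [[0, 0, -40, 0, 0, 0, 66], [35, 0, -20, 0, 0, 0, 66], [35, 0, 0, 0, 0, 0, 66], [0, 0, 0, 0, 0, 0, 66]]

```text
clock: 18.55
eef_pos: [0.4728, -0.1794, 0.2224]
tool_rot: [0.465, 0.885, 0.001, 0.006]
ft_force: [-0.2, 0.2, -0.3]
grip_width: 0.0661
```

```bash
python3 - <<'E'
from h import *
o=get_obs();a=camera("wrist");b=camera("top")
rows([.51,-.235,.2],125,60,1)
import cv2
bb=cv2.resize(b[180:300,215:535],(640,240),interpolation=cv2.INTER_CUBIC)
save("fin",np.vstack([a[:340],bb]))
for n,c,z in[("die","wrist",.029),("spare_die","wrist",.029)]:
  for d in masks_of(n,c)[:4]: print(n,c,round(d["conf"],2),d["at"],d["pixels"].sum(),pix2z(c,d["at"],z,o).round(3))
E
```

```text
at [ 0.4752 -0.1816  0.2223] q6 0.603 F [-0.3 -0.2 -0.8] w 0.0659 t 18.65 yawerr [ 0.45  0.69 -0.48]
[-63.4, -1.7, 23.0, 0.4, 0.7, -0.5, 60],
die wrist 0.83 [321.2, 234.0] 1219 [ 0.511 -0.236  0.029]
die wrist 0.74 [448.9, 159.3] 1477 [ 0.584 -0.068  0.029]
die wrist 0.73 [360.5, 119.5] 1501 [ 0.468 -0.093  0.029]
die wrist 0.67 [595.6, 86.7] 1891 [0.673 0.098 0.029]
spare_die wrist 0.67 [278.2, 306.3] 1085 [ 0.523 -0.361  0.029]
```

View pics/fin.png

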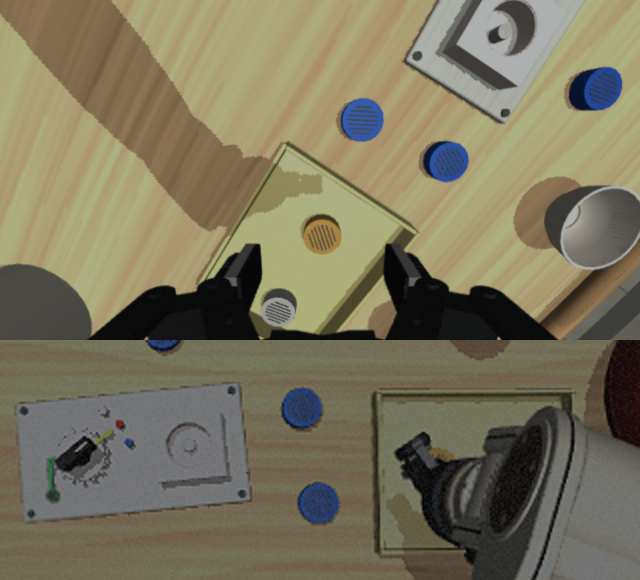

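The brass die lies flat, slots up, at (322,235) in the tray, well clear of the steel die at (278,307). In the top view the pointer is still aimed at the red stud.

```bash
python3 -c "
from h import *
print(job_done())"
```

```text
the job is handed in; nothing more can be done
None
```

The job is done and handed in at about 18.7 s on the clock; no verdict was reported.

- **Wheel:** I wound the knob clockwise five teeth in one grasp, to about 125.6°, then let go. My first grip on the knob was too high and off-centre, so I regrasped before winding. The pointer was aimed at the red stud after release and still was in the last pictures.
- **Brass die:** I lifted it from the nest and lowered it slowly to the tray floor. The last measured force was 6.6 N upward, at contact. It lies flat, slotted face up, about 126 mm from the steel die, with the gripper open and clear.
- **Steel die and other items:** The steel die's first and last measured positions differ by about 12 mm, against the 15 mm limit. They came from different cameras, and nothing touched it, so I put this down to measurement error. I did not re-measure the bowl, brush, jar or measuring cup, but the arm never went near them.
- **Disagreement:** The top and wrist cameras placed the wheel's axis about 5 to 7 mm apart. The arm drifted a few mm while winding, with forces under 6 N.

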